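# Pack the fan regulator order and hold the lid shut for taping

### The arm

A 6-joint arm with a two-finger parallel gripper is mounted at the origin on the work surface. World frame = base frame: x ahead of the robot, y to its left, z up, the work surface at z = 0. Lengths are in mm, angles in degrees, forces in N, time in s.
With the tool pointing down it reaches from about 350 to 725 mm from the base axis. Payload 6 kg.
Tool frame: the origin (TCP) lies between the finger pads; the fingertips stand 19 mm ahead of it and the grasp point (between the pads) is the TCP; z points along the fingers, y is the line along which they close (so a half turn about z gives the same grasp; the last joint's range is limited). The gripper opens to 85 mm and grips with 20 to 120 N. Pads are 22 mm wide; open, the fingers measure 114 mm over their backs; the gripper's body (76 mm by 85 mm) begins 54 mm behind the grasp point. The pads swing forward as they close: fully open they stand 13 mm farther back than shut.
Start: joints at [-47.515, 2.303, 4.859, 0, -92.561, -19.12], TCP at [237.962, -550.772, 250.261] pointing down, gripper open.
Joint ranges: [-146.85, 146.85], [-73.84, 115.35], [-62.03, 85.46], [-188.31, 113.3], [-161.28, -10.13], [-171.36, 171.36]. Speed limits (degrees/s): [147.25, 147.25, 172.46, 180, 180, 180].

### API

Orientations are given as [roll, pitch, yaw] about the fixed x, y, z axes, in that order (R = Rz(yaw) Ry(pitch) Rx(roll)).
In Python, from cell import * gives the robot as it stands. The module is installed in compiled form; this text tells all that it offers.
- The arm moves only by the tool step_arm, never from a script. Its argument "series" is a list of rows, each an object with "xyz": the shift along the tool's x, y, z in mm, a list of three; "twist": the turn, a rotation vector about the tool's x, y, z in degrees, a list of three; "claw": the opening, from 0 (shut) to 1 (fully open). In form: [{"xyz": [tx, ty, tz], "twist": [rx, ry, rz], "claw": claw}, ...]. A call has 1 to 8 rows; each row is the pose to reach, as a shift and turn from the pose commanded when the call began, along the tool's axes at that moment; what a row does not reach only later rows make up. A row lasts 1/12 s, in which the tool goes at most 41.7 mm and 7.16 degrees, less where a joint would pass 70% of its speed; a pose out of reach is approached as far as the arm can. A call with a gripper value outside its range is refused whole. The fingers move at their own pace and stop on an object; the grip force is fixed at half the most. Time passes only in rows, so rows that repeat a pose let the fingers close. It gives the time, the measured TCP pose, the force, the opening and the grip force at its end, in the units of the state.
- read_state(): the state, without advancing time (a new reading comes with each control period).
- grab_frame(name): name is "scene" or "top" or "wrist"; returns a dict with "pixels" (480x640x3 uint8, red, green, blue), "fx", "fy", "cx", "cy" (pixels), "rvec" (rotation vector, rad) and "tvec" (3), from world to camera coordinates, as OpenCV has them. Camera axes: x right, y down, z forward; pixel columns grow to the right and rows downward; lengths in mm; the calibration is good to about 2 mm. A picture is of the moment at which its call begins. There is no depth.
- job_done(): hands the job in; it is judged then, once.
The state is a dict: "t": time; "qpos": joint angles; "qd": joint speeds; "tau": joint torques, N m; "position": TCP position; "tool_rot": TCP orientation; "ft_force": force on the tool from outside, world axes, zero at the start; "ft_torque": the same for the moment, N m; "gripper_width": finger opening in mm; "gripper_force": force on a finger pad.
Only numpy, scipy, OpenCV 4.12 (cv2) and the standard library are available. Lean on these libraries where they do the work, as an engineer would, in place of code of your own. Each camera call takes 0.05 s, during which the arm holds its last target. There are 200 camera calls.

### The job

Get this order ready to tape: set the fan regulator with the green test tag down flat, knob up, in the empty grey nest of the shipping box and the red-tagged one down flat in the red reject tray (do not drop them), and slide the dark foam spacer upright into whichever gap at the end of a packed carton is wide enough for it, all the way to the box floor. Then swing the box's hinged lid shut and finish while holding it: keep pressing it down flush on the box, firmly but without crushing it, because it springs open if you let go. Leave the other things on the counter alone.

Things in the scene. Friction and masses are not known exactly. Their poses are not given: they have to be found in the camera images.
- box: brown corrugated shipping box, 274 (x) x 158 (y) x 70 mm high, 4 mm walls and floor; does not slide. Origin: centre of its underside. Two 42 mm high dividers at x = -45 and 45 mm make three compartments, centred at x = -90, 0, 90 mm, each 86 (x) x 150 (y) mm. In random order they hold the blue carton, the white carton and the empty nest. The lid is hinged on top of the +y wall
- lid (a joint): angle of the lid: 0 shut flush on the rim, 1.57 upright, grows as it opens, over towards the box's +y. Starts open at 1.65 to 1.95. The cardboard crease springs back (0.25 N m per rad from rest at 1.8, friction 0.05 N m): a shut lid opens by itself when let go; about 3 N down at lid_press keeps it shut
- lid_hinge (a point): the stiff cardboard lid, 284 mm along the hinge, 166 mm from hinge to free edge, 4 mm thick, with a 20 mm skirt on three sides that goes down outside the box walls. This point is the middle of the hinge line, in the box's frame at (0, 79, 70) mm. It turns with the lid: shut, its axes are the box's: it reaches along its own -y, and its outer face is 4 mm up its +z
- lid_press (a point): point on the outer face of the lid, in the middle of its length and 125 mm from the hinge: a good place to push it shut and hold it
- carton_blue: the short packed carton, blue with a white band, 76 (x) x 100 (y) x 42 mm high, 0.45 kg, on the box floor in one compartment, up to 4 mm off the +y wall. Origin at the bottom of its +y end; it reaches 100 mm along -y, axes as the box's. Between its other end and the box's -y wall is a gap 46 to 50 mm wide
- blue_gap (a point): on the box floor, 24.5 mm beyond the -y end of the blue carton: the middle of that gap; axes as the box's
- carton_white: the longer packed carton, white with a red band, 76 (x) x 122 (y) x 42 mm high, placed in the same way in another compartment; it leaves a gap of only 24 to 29 mm at its -y end
- white_gap (a point): on the box floor, 13.5 mm beyond the -y end of the white carton: the middle of that gap; axes as the box's
- nest: the empty grey moulded-pulp nest in the third compartment, 82 (x) x 144 (y) x 15 mm high, fixed; origin at the bottom of its +y end, it reaches along its -y, axes as the box's. Its middle is a square pocket, 74 x 76 mm, 12 mm deep
- nest_floor (a point): centre of the floor of the nest's pocket, 7 mm above the counter; axes as the box's
- reg_green: fan speed regulator with a green test tag (passed): white square housing 60 x 60 x 34 mm, on top a black knob 24 mm across, 10 mm high, 10 mm to -x of the middle (44 mm high in all), about 0.16 kg. The tag is a strip on the top along its +x edge, folded over that side. Lies knob up on the counter; origin at the centre of its underside
- reg_red: the same kind of regulator with a red test tag (rejected); which of the two lies where is random
- spacer: dark grey foam packing spacer, a stiff block 52 (its x) x 40 (its y) x 60 mm high, about 0.03 kg, standing upright on the counter; origin at the centre of its underside. Upright on the box floor, its top is 6 mm below the rim; it fits the wide gap with its 40 mm side across the gap (its x along the box's x)
- reject_tray: the red plastic reject tray, open on top, 130 x 130 x 35 mm, 4 mm walls; fixed. Origin at the centre of its underside
- reject_tray_in (a point): centre of the reject tray's inner floor, 4 mm above the counter
- tape_roll: bystander, to be left alone: a roll of brown carton tape lying flat, 100 mm across, 48 mm high
- screwdriver: bystander, to be left alone: a screwdriver lying flat, 180 mm long; origin under its middle
- multimeter: bystander, to be left alone: a yellow and black hand multimeter lying flat, 78 x 150 x 42 mm
- mug: bystander, to be left alone: a blue mug, 92 mm high, 80 mm across
- calculator: bystander, to be left alone: a grey desk calculator lying flat, 100 x 150 x 15 mm
- screw_jar: bystander, to be left alone: an amber jar of screws, 60 mm across, 80 mm high
- spare_carton: bystander, to be left alone: a closed green carton, 85 x 120 x 50 mm
Mind the look-alikes: they are no part of the job. There is more than one size of the spacer; the job needs the largest. What is shaped like the reg_green but brown is not meant.

How it is judged:
By the outcome, as a careful person would: the job done as asked, in the order asked, and still so for the second after the job is handed in, while the arm keeps its last pose, push and grip.
It also fails if it takes over 72 s, if anything falls off the work surface, if the arm or the gripper's body presses on something with over 40 N, if the wrist force passes 120 N, or if a joint passes its speed limit or range.

## Working session

There is one attempt and no reset: what is moved stays moved. The work goes in short steps, Python scripts to look and compute and a tool call to move; the robot and the scene stay as the last step left them, time stands still between calls to the robot, and variables do not carry over. Pictures are saved under pics/ and viewed, at most 10 in all, crops included, and the job is handed in when it is done.

Besides the shell and the picture viewer there is one more tool, called after ">>>" in YAML: its name, and indented under it one key for each argument. step_arm: Moves the arm, as the interface text tells. Its arguments: {"type":"object","properties":{"series":{"type":"array"}},"required":["series"]}

```bash
mkdir -p pics; cat > h.py <<'E'
from cell import *
import cv2, numpy as np
def snap(n,f):
    g=grab_frame(n); cv2.imwrite('pics/'+f,cv2.cvtColor(g['pixels'],cv2.COLOR_RGB2BGR)); np.save('pics/'+f[:-4]+'.npy',g,allow_pickle=True); return g
def load(f): return np.load('pics/'+f+'.npy',allow_pickle=True).item()
def ray(g,u,v,z):
    R=cv2.Rodrigues(np.array(g['rvec'],float))[0]; t=np.array(g['tvec'],float).ravel()
    c=-R.T@t; d=R.T@np.array([(u-g['cx'])/g['fx'],(v-g['cy'])/g['fy'],1.])
    return (c+d*(z-c[2])/d[2])
def proj(g,P):
    K=np.array([[g['fx'],0,g['cx']],[0,g['fy'],g['cy']],[0,0,1.]])
    return cv2.projectPoints(np.array(P,float).reshape(-1,1,3),np.array(g['rvec'],float),np.array(g['tvec'],float),K,None)[0].reshape(-1,2)
E
python3 - <<'E'
from h import *
for n in ('top','scene'):
    g=snap(n,n+'0.png'); R=cv2.Rodrigues(np.array(g['rvec'],float))[0]; print(n,-R.T@np.array(g['tvec']).ravel(),R.round(2).tolist(),g['fx'])
print(read_state())
E
```

```text
top [ 486.24866965  -46.49184488 1568.05207704] [[0.0, -1.0, -0.01], [-1.0, -0.0, -0.05], [0.05, 0.01, -1.0]] 580.6415459995753
scene [1562.74892674   -6.67075653  832.72929482] [[-0.05, 1.0, 0.01], [0.59, 0.03, -0.8], [-0.8, -0.03, -0.6]] 522.2021729430527
{'t': 0.1, 'qpos': array([-4.75147453e+01,  2.33360573e+00,  4.80700114e+00, -2.27544913e-02,
       -9.25593657e+01, -1.91187446e+01]), 'qd': array([ 0.02184793, -0.12538345,  0.29684098,  0.1097354 , -0.13784764,
        0.10239821]), 'tau': array([-4.62493947e-03, -3.69345224e+01,  3.48285198e+01,  6.95180386e+00,
       -4.53181128e-03, -1.05150721e-05]), 'position': array([ 237.92327972, -550.52782017,  249.38672167]), 'tool_rot': array([ 1.79911326e+02, -6.67815863e-03, -1.56632486e+02]), 'ft_force': array([0.22274243, 0.02850377, 0.39443941]), 'ft_torque': array([-0.00985343,  0.07774515, -0.00834069]), 'gripper_force': 0.0, 'gripper_width': 85.51980064548056}
```

View pics/top0.png

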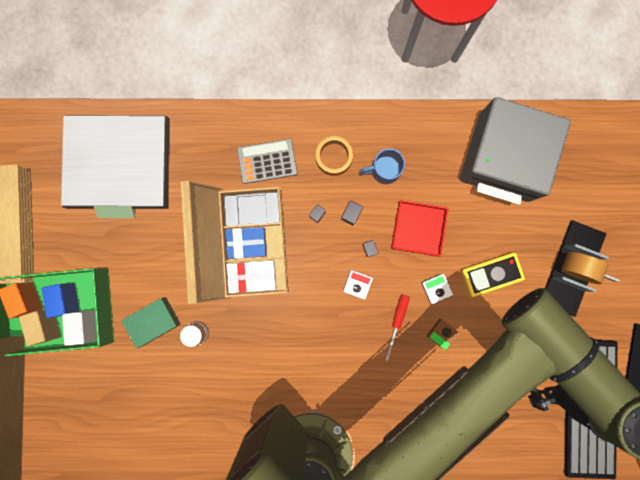

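View pics/scene0.png

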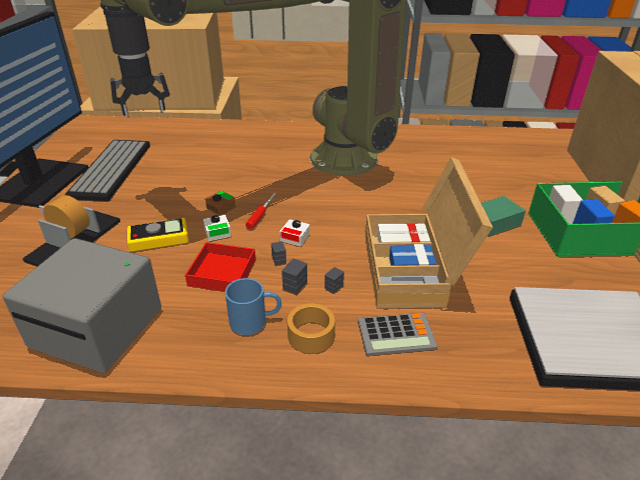

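The top view shows the box at about (253,243). The lid is hinged on its left (world +y), with the nest, blue and white compartments running from top to bottom. In the same view:
- **Regulators:** red-tagged at (358,285), green-tagged at (437,290). The brown unit with a green tag at (442,333) is a decoy.
- **Spacers:** three dark blocks at (317,213), (352,212) and (370,248). The one at (352,212) looks largest.
- **Tray:** at (420,228).

I'll confirm these in one enlarged crop and measure.

```bash
python3 - <<'E'
from h import *
g=load('top0'); im=g['pixels']; bgr=cv2.cvtColor(im,cv2.COLOR_RGB2BGR)
cv2.imwrite('pics/crop1.png',cv2.resize(bgr[175:350,180:465],None,fx=2.8,fy=2.8,interpolation=cv2.INTER_CUBIC))
hsv=cv2.cvtColor(bgr,cv2.COLOR_BGR2HSV)
def rects(mask,z,lab,amin=30):
    cs,_=cv2.findContours(mask.astype(np.uint8),cv2.RETR_EXTERNAL,cv2.CHAIN_APPROX_NONE)
    for c in cs:
        if cv2.contourArea(c)<amin: continue
        (u,v),s,a=cv2.minAreaRect(c); B=cv2.boxPoints(((u,v),s,a))
        W=np.array([ray(g,*p,z)[:2] for p in B]); e1=W[1]-W[0]; e2=W[2]-W[1]
        print(lab,'px',(round(u),round(v)),'c',ray(g,u,v,z)[:2].round(1),'len',np.hypot(*e1).round(1),np.hypot(*e2).round(1),'yaw',np.degrees(np.arctan2(e1[1],e1[0])).round(1))
H,S,V=[hsv[...,i].astype(int) for i in range(3)]
roi=np.zeros(H.shape,bool); roi[180:350,300:465]=1
rects(roi&(V>190)&(S<60),34,'white')
rects(roi&(H>45)&(H<80)&(S>120),34,'green',10)
rects(roi&((H<6)|(H>174))&(S>150),35,'red',10)
r2=np.zeros(H.shape,bool); r2[190:270,300:390]=1
rects(r2&(S<90)&(V<140),60,'dark',20)
E
```

```text
white px (438, 288) c [ 443.7 -334.3] len 62.7 62.2 yaw -66.6
white px (358, 284) c [ 453.5 -123.9] len 61.9 62.6 yaw -19.9
green px (439, 340) c [ 307.8 -338.8] len 18.4 52.0 yaw -38.0
green px (435, 282) c [ 460.1 -326.8] len 47.1 13.1 yaw -66.6
red px (400, 311) c [ 383.2 -236.1] len 87.8 24.8 yaw -15.4
red px (360, 278) c [ 470.  -130.4] len 12.3 45.5 yaw -20.9
red px (420, 228) c [ 603.2 -287.7] len 131.4 132.5 yaw -9.0
```

View pics/crop1.png

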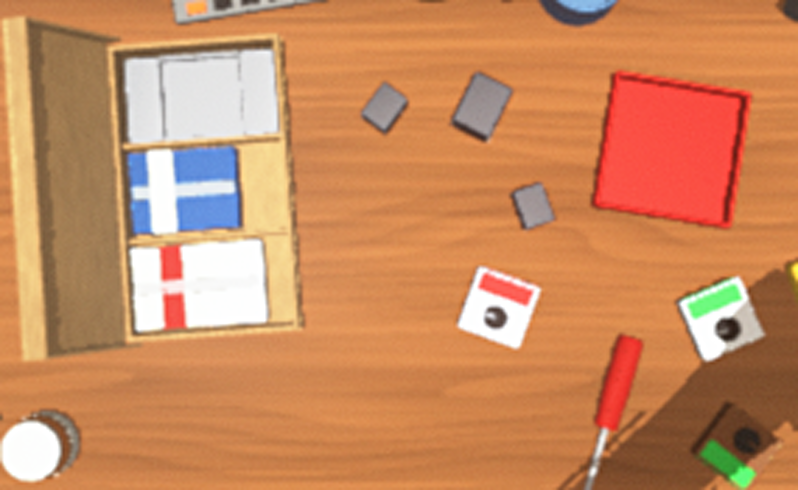

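The crop confirms the targets:
- **Red tag:** crop (500,307), a white housing.
- **Green tag:** crop (721,318), a white housing.
- **Brown look-alike:** crop (735,445), rejected because it isn't white.
- **Spacers:** crop (385,107), (483,107) and (533,205). The one at (483,107) is largest, so it's the one to use.

The wide gap is at the right (-y) end of the blue carton, in the middle compartment. The nest is the top compartment (+x).

```bash
cat >> h.py <<'E'
from scipy.spatial.transform import Rotation as Ro
def go(x,y,z,yaw=None,rpy=None):
    """shift/turn from the present pose (measured) to a target pose, tool axes"""
    s=read_state(); R0=Ro.from_euler('xyz',s['tool_rot'],degrees=True)
    R1=Ro.from_euler('xyz',rpy if rpy is not None else [180,0,yaw],degrees=True)
    print('->',R0.inv().apply(np.array([x,y,z])-s['position']).round(1),(R0.inv()*R1).as_rotvec(degrees=True).round(1))
E
python3 - <<'E'
from h import *
g=load('top0'); bgr=cv2.cvtColor(g['pixels'],cv2.COLOR_RGB2BGR)
print(bgr[213,352],bgr[213,335])
m=np.zeros(bgr.shape[:2],np.uint8); r=bgr.astype(int)
k=(r.max(2)-r.min(2)<35)&(r.max(2)<170); m[190:270,300:390]=k[190:270,300:390]
cs,_=cv2.findContours(m,cv2.RETR_EXTERNAL,cv2.CHAIN_APPROX_NONE)
for c in cs:
    if cv2.contourArea(c)<30: continue
    (u,v),s,a=cv2.minAreaRect(c); B=cv2.boxPoints(((u,v),s,a)); W=np.array([ray(g,*p,60)[:2] for p in B]);e1=W[1]-W[0];e2=W[2]-W[1]
    print((u,v),ray(g,u,v,60),np.hypot(*e1),np.hypot(*e2),np.degrees(np.arctan2(e1[1],e1[0])),np.degrees(np.arctan2(e2[1],e2[0])))
# box rim corners
C=[(280,187.5),(287.9,291.5),(225.7,297),(219.3,191)]
W=np.array([ray(g,*p,70) for p in C]); print(W.round(1)); print(W.mean(0))
# blue carton
hsv=cv2.cvtColor(bgr,cv2.COLOR_BGR2HSV).astype(int); mb=np.zeros_like(m); q=(hsv[...,0]>100)&(hsv[...,0]<125)&(hsv[...,1]>120); mb[200:280,210:290]=q[200:280,210:290]
ys,xs=np.nonzero(mb); (u,v),s,a=cv2.minAreaRect(np.c_[xs,ys].astype(np.int32)); B=cv2.boxPoints(((u,v),s,a)); W=np.array([ray(g,*p,46)[:2] for p in B]); print('blue',W.round(1),ray(g,u,v,46))
s=read_state()
go(443.7,-334.3,180,-156.6)
E
```

```text
[145 144 154] [ 78 138 217]
(369.78082275390625, 248.08216857910156) [ 548.19987511 -154.12549054   60.        ] 28.619849782340303 35.26240351013449 -69.21488880612202 -159.43603207448493
(316.94000244140625, 213.0800018310547) [638.98616864 -16.3977277   60.        ] 37.09064006516015 28.21907641353084 -36.51385771193192 -126.7635438386318
(351.5000305175781, 212.50003051757812) [ 640.81418715 -106.4574396    60.        ] 52.63639933246882 36.147052353217106 -26.318528258960047 -116.49918056326081
[[704.3  79.6  70. ]
 [435.1  57.2  70. ]
 [420.3 217.4  70. ]
 [694.6 237.3  70. ]]
[563.57457185 147.86433867  70.        ]
blue [[594.9 223.5]
 [601.6 125.7]
 [529.2 120.4]
 [522.6 218. ]] [562.02051199 171.87691216  46.        ]
-> [-274.7  116.8   69.5] [ 0.1 -0.  -0. ]
```

>>> step_arm:
  series:
    - {"xyz": [-275, 117, 50], "twist": [0, 0, 0], "claw": 1}
    - {"xyz": [-275, 117, 50], "twist": [0, 0, 0], "claw": 1}
    - {"xyz": [-275, 117, 50], "twist": [0, 0, 0], "claw": 1}
    - {"xyz": [-275, 117, 50], "twist": [0, 0, 0], "claw": 1}
    - {"xyz": [-275, 117, 50], "twist": [0, 0, 0], "claw": 1}
    - {"xyz": [-275, 117, 50], "twist": [0, 0, 0], "claw": 1}
    - {"xyz": [-275, 117, 50], "twist": [0, 0, 0], "claw": 1}
    - {"xyz": [-275, 117, 50], "twist": [0, 0, 0], "claw": 0.85}

```text
t: 0.77
position: [446.4, -330.3, 198.2]
tool_rot: [179.8, -0.0, -156.4]
ft_force: [-0.4, -0.5, 0.2]
gripper_width: 75.6
gripper_force: 0.0
```

```bash
python3 - <<'E'
from h import *
g=snap('wrist','w1.png'); s=read_state(); print(s['position'],s['tool_rot'],s['qpos'],g['fx'])
R=cv2.Rodrigues(np.array(g['rvec'],float))[0]; print(-R.T@np.array(g['tvec']).ravel())
E
```

```text
[ 446.30714868 -330.58358877  198.20295185] [ 1.79844195e+02 -5.13510110e-02 -1.56376249e+02] [-15.86332191  -4.34383186  -7.08282215  -0.08768109 -87.39972072
 -50.5089125 ] 357.00941950506046
[ 376.96886626 -361.12791352  321.28452472]
```

View pics/w1.png

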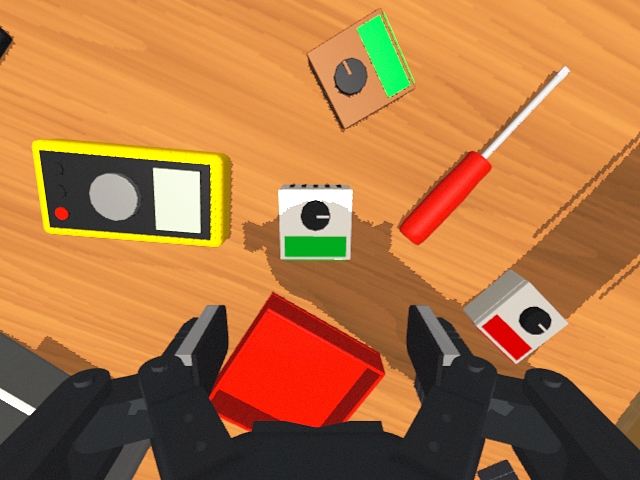

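The wrist view shows the green-tagged regulator with its top face from (279,188) to (352,260). Its sides are parallel to the tool axes. The multimeter edge at u≈228 is about 40 mm clear.

```bash
cat >> h.py <<'E'
def rect(g,mask,z,grow=0.5):
    """largest blob's min-area rectangle at height z: centre, edge lengths, edge directions"""
    cs,_=cv2.findContours(mask.astype(np.uint8),cv2.RETR_EXTERNAL,cv2.CHAIN_APPROX_NONE)
    c=max(cs,key=cv2.contourArea); (u,v),s,a=cv2.minAreaRect(c)
    B=cv2.boxPoints(((u,v),(s[0]+2*grow,s[1]+2*grow),a)); W=np.array([ray(g,*p,z)[:2] for p in B]); e=[W[1]-W[0],W[2]-W[1]]
    print('px',(round(u,1),round(v,1)),'c',W.mean(0).round(1),'len',[np.hypot(*k).round(1) for k in e],'dir',[np.degrees(np.arctan2(k[1],k[0])).round(1) for k in e])
    return W
def hsvof(g): return cv2.cvtColor(g['pixels'],cv2.COLOR_RGB2HSV).astype(int)
E
python3 - <<'E'
from h import *
g=load('w1'); h=hsvof(g); H,S,V=h[...,0],h[...,1],h[...,2]
print(g['pixels'][180:196:2,300].tolist(), g['pixels'][222,276:284].tolist())
k=np.zeros(H.shape,bool); k[170:275,265:365]=1
m=k&(((S<40)&(V>190))|((H>50)&(H<75)&(S>120)))
rect(g,m,34); rect(g,k&(H>50)&(H<75)&(S>120),34)
k=np.zeros(H.shape,bool); k[195:235,298:335]=1; rect(g,k&(V<70),44)
s=read_state();go(443.7,-334.3,27,-156.6)
E
```

```text
[[232, 148, 74], [234, 151, 74], [211, 147, 103], [158, 152, 139], [160, 153, 138], [255, 255, 255], [255, 255, 255], [255, 255, 255]] [[165, 103, 52], [166, 102, 55], [148, 88, 44], [190, 171, 158], [225, 219, 209], [222, 214, 202], [220, 212, 200], [220, 214, 202]]
px (315.0, 224.5) c [ 444.2 -332.9] len [np.float64(60.2), np.float64(61.5)] dir [np.float64(113.6), np.float64(25.3)]
px (315.0, 246.5) c [ 460.9 -325.7] len [np.float64(51.0), np.float64(17.7)] dir [np.float64(113.6), np.float64(25.0)]
px (314.5, 215.0) c [ 434.2 -337.7] len [np.float64(21.9), np.float64(23.5)] dir [np.float64(113.6), np.float64(24.2)]
-> [  3.7  -2.8 171.2] [ 0.2 -0.1  0.2]
```

>>> step_arm:
  series:
    - {"xyz": [-1, 1, 40], "twist": [0, 0, 0.5], "claw": 0.88}
    - {"xyz": [-1, 1, 80], "twist": [0, 0, 0.5], "claw": 0.88}
    - {"xyz": [-1, 1, 115], "twist": [0, 0, 0.5], "claw": 0.88}
    - {"xyz": [-1, 1, 130], "twist": [0, 0, 0.5], "claw": 0.88}
    - {"xyz": [-1, 1, 130], "twist": [0, 0, 0.5], "claw": 0.88}
    - {"xyz": [-1, 1, 130], "twist": [0, 0, 0.5], "claw": 0.88}

```text
t: 1.32
position: [443.9, -333.4, 70.1]
tool_rot: [180.0, -0.1, -157.1]
ft_force: [0.3, -1.0, 0.8]
gripper_width: 75.3
gripper_force: 0.0
```

```bash
python3 - <<'E'
from h import *
s=read_state(); print(s['position'],s['tool_rot'],s['gripper_width'],s['qd'].round(1)); go(444.2,-332.9,29,-156)
E
```

```text
[ 443.92106706 -333.40294199   70.09151366] [ 1.79962182e+02 -9.55536768e-02 -1.57147081e+02] 75.28251970113168 [ 0.1 -1.6  2.9  0.9 -0.2 -0. ]
-> [-0.5  0.3 41.1] [ 0.  -0.1 -1.1]
```

>>> step_arm:
  series:
    - {"xyz": [-0.5, 0.5, 25], "twist": [0, 0, -1], "claw": 0.88}
    - {"xyz": [-0.5, 0.5, 41], "twist": [0, 0, -1], "claw": 0.88}
    - {"xyz": [-0.5, 0.5, 41], "twist": [0, 0, -1], "claw": 0.88}
    - {"xyz": [-0.5, 0.5, 41], "twist": [0, 0, -1], "claw": 0.4}
    - {"xyz": [-0.5, 0.5, 41], "twist": [0, 0, -1], "claw": 0.4}
    - {"xyz": [-0.5, 0.5, 41], "twist": [0, 0, -1], "claw": 0.4}
    - {"xyz": [-0.5, 0.5, 41], "twist": [0, 0, -1], "claw": 0.4}
    - {"xyz": [-0.5, 0.5, 41], "twist": [0, 0, -1], "claw": 0.4}

```text
t: 1.98
position: [446.2, -333.1, 32.0]
tool_rot: [-179.8, 0.1, -156.1]
ft_force: [-0.3, 0.9, 7.3]
gripper_width: 58.2
gripper_force: 68.4
```

>>> step_arm:
  series:
    - {"xyz": [0, 0, -20], "twist": [0, 0, 0], "claw": 0.4}
    - {"xyz": [0, 0, -60], "twist": [0, 0, 0], "claw": 0.4}
    - {"xyz": [0, 0, -100], "twist": [0, 0, 0], "claw": 0.4}
    - {"xyz": [0, 0, -130], "twist": [0, 0, 0], "claw": 0.4}
    - {"xyz": [0, 0, -150], "twist": [0, 0, 0], "claw": 0.4}
    - {"xyz": [0, 0, -150], "twist": [0, 0, 0], "claw": 0.4}

```text
t: 2.48
position: [446.4, -333.6, 185.9]
tool_rot: [-179.6, 0.3, -156.1]
ft_force: [-0.1, -0.5, -0.3]
gripper_width: 58.3
gripper_force: 67.6
```

```bash
python3 - <<'E'
from h import *
s=read_state(); print(s['position'],s['tool_rot'],s['gripper_width'],s['gripper_force']); go(648,145,180,-175.7)
E
```

```text
[ 446.44339395 -333.55197917  185.90340632] [-179.57359168    0.33106933 -156.1300414 ] 58.274873486367056 67.58875250816345
-> [-377.9  356.1    5.4] [-0.4  0.4 19.6]
```

>>> step_arm:
  series:
    - {"xyz": [-191, 177, -59], "twist": [0, 0, 19.5], "claw": 0.4}
    - {"xyz": [-191, 177, -59], "twist": [0, 0, 19.5], "claw": 0.4}
    - {"xyz": [-191, 177, -59], "twist": [0, 0, 19.5], "claw": 0.4}
    - {"xyz": [-191, 177, -59], "twist": [0, 0, 19.5], "claw": 0.4}
    - {"xyz": [-191, 177, -59], "twist": [0, 0, 19.5], "claw": 0.4}
    - {"xyz": [-191, 177, -59], "twist": [0, 0, 19.5], "claw": 0.4}
    - {"xyz": [-191, 177, -59], "twist": [0, 0, 19.5], "claw": 0.4}
    - {"xyz": [-191, 177, -59], "twist": [0, 0, 19.5], "claw": 0.4}

```text
t: 3.15
position: [549.4, -89.0, 238.7]
tool_rot: [179.9, 0.1, -175.4]
ft_force: [-0.3, -0.7, -1.3]
gripper_width: 58.6
gripper_force: 67.5
```

>>> step_arm:
  series:
    - {"xyz": [-121, 230, 0], "twist": [0, 0, 0], "claw": 0.4}
    - {"xyz": [-121, 230, 0], "twist": [0, 0, 0], "claw": 0.4}
    - {"xyz": [-121, 230, 0], "twist": [0, 0, 0], "claw": 0.4}
    - {"xyz": [-121, 230, 0], "twist": [0, 0, 0], "claw": 0.4}
    - {"xyz": [-121, 230, 0], "twist": [0, 0, 0], "claw": 0.4}
    - {"xyz": [-121, 230, 0], "twist": [0, 0, 0], "claw": 0.4}
    - {"xyz": [-121, 230, 0], "twist": [0, 0, 0], "claw": 0.4}
    - {"xyz": [-121, 230, 0], "twist": [0, 0, 0], "claw": 0.4}

```text
t: 3.82
position: [651.1, 148.3, 235.5]
tool_rot: [-180.0, -0.2, -175.5]
ft_force: [0.1, -0.5, -2.8]
gripper_width: 58.6
gripper_force: 67.4
```

```bash
python3 - <<'E'
from h import *
import time
g=snap('wrist','w2.png'); g=snap('wrist','w2.png'); s=read_state(); print(s['t'],s['position'],s['tool_rot'],s['gripper_width'],s['gripper_force'])
E
```

```text
3.9167 [650.78073897 145.42136695 237.15367543] [-1.79965584e+02 -1.10427650e-01 -1.75600027e+02] 58.65419859576996 67.43302881717682
```

View pics/w2.png

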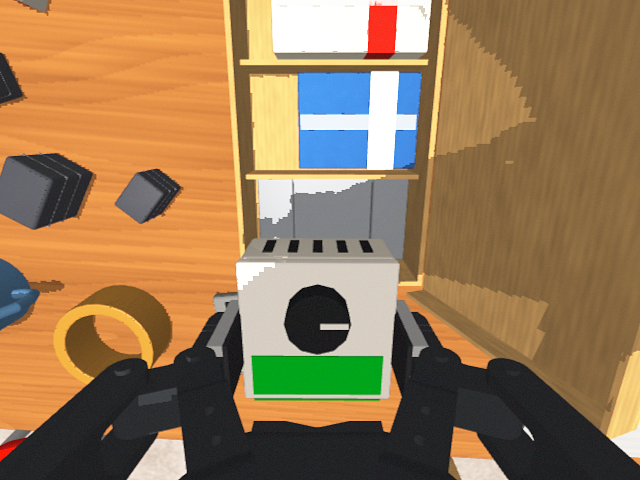

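The wrist view shows the nest with pocket edges near u=293 and u=372 (rows 180–238). The blue carton spans (298–420, 72–170), with the wide gap to its left. The dividers sit at rows ~176 and ~63, and the -y rim near u≈235–245.

```bash
python3 - <<'E'
from h import *
g=load('w2'); G=cv2.cvtColor(g['pixels'],cv2.COLOR_RGB2GRAY).astype(float)
def edge_u(v,u0,u1):
    p=cv2.GaussianBlur(G[v-1:v+2].mean(0)[None],(5,1),0)[0]; d=np.diff(p[u0:u1]); i=np.argmax(abs(d)); return u0+i+.5
def edge_v(u,v0,v1,sg):
    p=cv2.GaussianBlur(G[:,u-1:u+2].mean(1)[None],(5,1),0)[0]; d=sg*np.diff(p[v0:v1]); i=np.argmax(d); return v0+i+.5
def fitu(vs,u0,u1,z,n):
    P=np.array([ray(g,edge_u(v,u0,u1),v,z)[:2] for v in vs]); f=np.polyfit(P[:,0],P[:,1],1); r=abs(P[:,1]-np.polyval(f,P[:,0]));k=r<np.median(r)*2.5+.3; f=np.polyfit(P[k,0],P[k,1],1)
    print(n,'yaw',np.degrees(np.arctan(f[0])).round(2),'y@565',np.polyval(f,565).round(1),'y@650',np.polyval(f,650).round(1),k.mean())
def fitv(us,v0,v1,sg,z,n):
    P=np.array([ray(g,u,edge_v(u,v0,v1,sg),z)[:2] for u in us]); f=np.polyfit(P[:,1],P[:,0],1); r=abs(P[:,0]-np.polyval(f,P[:,1]));k=r<np.median(r)*2.5+.3; f=np.polyfit(P[k,1],P[k,0],1)
    print(n,'yaw',np.degrees(-np.arctan(f[0])).round(2),'x@148',np.polyval(f,148).round(1),k.mean())
fitu(range(205,236,3),288,299,15,'pocket -y'); fitu(range(190,236,3),364,380,15,'pocket +y')
fitu(range(90,165,3),290,306,46,'blue -y'); fitu(range(60,270,5),222,250,70,'rim -y outer'); 
fitu(range(70,170,5),236,255,70,'rim -y inner?')
for z in (42,46):
  fitv(range(262,290,3),165,185,1,z,'div+ top'); fitv(range(262,290,3),165,185,-1,z,'div+ bot'); fitv(range(262,400,6),50,75,1,z,'div- top');fitv(range(255,400,6),50,75,-1,z,'div- bot')
fitv(range(405,418,2),270,300,1,70,'wall +x a');fitv(range(405,418,2),270,300,-1,70,'wall +x b')
print(G[100,222:262].astype(int).tolist()); print(G[55:72,270].astype(int).tolist(),G[166:186,275].astype(int).tolist())
E
```

```text
pocket -y yaw 8.2 y@565 109.0 y@650 121.2 1.0
pocket +y yaw 4.7 y@565 190.6 y@650 197.6 0.875
blue -y yaw 4.67 y@565 123.7 y@650 130.6 0.88
rim -y outer yaw 4.24 y@565 77.6 y@650 83.9 0.9285714285714286
rim -y inner? yaw -4.81 y@565 84.7 y@650 77.5 1.0
div+ top yaw 4.51 x@148 607.8 1.0
div+ bot yaw 4.51 x@148 604.3 1.0
div- top yaw 5.07 x@148 520.1 1.0
div- bot yaw 4.49 x@148 521.1 1.0
div+ top yaw 4.51 x@148 607.4 1.0
div+ bot yaw 4.51 x@148 604.0 1.0
div- top yaw 5.07 x@148 520.8 1.0
div- bot yaw 4.49 x@148 521.7 1.0
wall +x a yaw 7.82 x@148 702.6 1.0
wall +x b yaw 4.54 x@148 702.4 1.0
[162, 164, 164, 163, 163, 163, 163, 177, 206, 219, 218, 219, 211, 155, 87, 92, 91, 91, 95, 94, 91, 89, 91, 92, 94, 94, 92, 91, 122, 150, 207, 229, 226, 226, 228, 229, 227, 224, 225, 228]
[223, 223, 223, 223, 224, 225, 225, 224, 227, 221, 117, 88, 95, 91, 90, 90, 90] [226, 226, 228, 223, 137, 112, 112, 119, 173, 230, 227, 226, 223, 227, 242, 239, 238, 238, 237, 239]
```

```bash
python3 - <<'E'
from h import *
g=load('w2'); s=read_state(); print(s['position'],s['t'])
for z in (236,240): print(np.mean([ray(g,*p,z) for p in ((238,262),(399,262),(392,399),(246,399))],0)-s['position'], [np.linalg.norm(ray(g,238,262,z)-ray(g,399,262,z)),np.linalg.norm(ray(g,246,399,z)-ray(g,246,262,z))])
go(655.5,160,120,-175.5)
E
```

```text
[650.78073897 145.42136695 237.15367543] 3.9167
[-0.26838059  1.77565164 -1.15367543] [np.float64(59.22205324882933), np.float64(61.05172302216114)]
[-2.69701075  1.56753771  2.84632457] [np.float64(57.30520218619575), np.float64(59.07565070229519)]
-> [ -6.   14.2 117.1] [-0.  -0.1 -0.1]
```

>>> step_arm:
  series:
    - {"xyz": [-5.5, 13, 0], "twist": [0, 0, 0], "claw": 0.4}
    - {"xyz": [-5.5, 13, 40], "twist": [0, 0, 0], "claw": 0.4}
    - {"xyz": [-5.5, 13, 80], "twist": [0, 0, 0], "claw": 0.4}
    - {"xyz": [-5.5, 13, 115], "twist": [0, 0, 0], "claw": 0.4}
    - {"xyz": [-5.5, 13, 145], "twist": [0, 0, 0], "claw": 0.4}
    - {"xyz": [-5.5, 13, 165], "twist": [0, 0, 0], "claw": 0.4}
    - {"xyz": [-5.5, 13, 175], "twist": [0, 0, 0], "claw": 0.4}
    - {"xyz": [-5.5, 13, 175], "twist": [0, 0, 0], "claw": 0.4}

```text
t: 4.58
position: [654.2, 157.5, 60.6]
tool_rot: [-179.9, -0.2, -175.7]
ft_force: [-0.4, 0.4, -1.7]
gripper_width: 58.3
gripper_force: 67.4
```

```bash
python3 - <<'E'
from h import *
g=grab_frame('wrist'); s=read_state(); print(s['position'],s['tool_rot'],s['ft_force'],s['gripper_width']); go(655.4,159,39,-175.5)
E
```

```text
[655.35941646 157.89641183  63.26211581] [-1.79964477e+02 -4.39534788e-02 -1.75681054e+02] [ 0.52682661  0.35000871 -0.44331313] 58.440278808307035
-> [-0.1  1.1 24.3] [-0.  -0.  -0.2]
```

>>> step_arm:
  series:
    - {"xyz": [0, 1, 8], "twist": [0, 0, 0], "claw": 0.4}
    - {"xyz": [0, 1, 15], "twist": [0, 0, 0], "claw": 0.4}
    - {"xyz": [0, 1, 20], "twist": [0, 0, 0], "claw": 0.4}
    - {"xyz": [0, 1, 22], "twist": [0, 0, 0], "claw": 0.4}
    - {"xyz": [0, 1, 23], "twist": [0, 0, 0], "claw": 0.4}
    - {"xyz": [0, 1, 23], "twist": [0, 0, 0], "claw": 0.4}
    - {"xyz": [0, 1, 23], "twist": [0, 0, 0], "claw": 0.4}

```text
t: 5.22
position: [655.6, 159.8, 40.6]
tool_rot: [180.0, 0.0, -175.6]
ft_force: [-1.0, 0.4, -1.3]
gripper_width: 58.4
gripper_force: 67.4
```

>>> step_arm:
  series:
    - {"xyz": [0, 0, 1], "twist": [0, 0, 0], "claw": 0.4}
    - {"xyz": [0, 0, 1.5], "twist": [0, 0, 0], "claw": 0.4}
    - {"xyz": [0, 0, 2], "twist": [0, 0, 0], "claw": 0.4}
    - {"xyz": [0, 0, 2], "twist": [0, 0, 0], "claw": 0.4}
    - {"xyz": [0, 0, 2], "twist": [0, 0, 0], "claw": 0.4}

```text
t: 5.63
position: [655.6, 159.9, 39.1]
tool_rot: [180.0, 0.0, -175.6]
ft_force: [-2.6, 0.2, 3.3]
gripper_width: 58.4
gripper_force: 67.9
```

>>> step_arm:
  series:
    - {"xyz": [0, 0, 0.5], "twist": [0, 0, 0], "claw": 0.75}
    - {"xyz": [0, 0, 0.5], "twist": [0, 0, 0], "claw": 0.85}
    - {"xyz": [0, 0, 0.5], "twist": [0, 0, 0], "claw": 0.88}
    - {"xyz": [0, 0, 0], "twist": [0, 0, 0], "claw": 0.88}
    - {"xyz": [0, 0, -15], "twist": [0, 0, 0], "claw": 0.88}
    - {"xyz": [0, 0, -50], "twist": [0, 0, 0], "claw": 0.88}
    - {"xyz": [0, 0, -90], "twist": [0, 0, 0], "claw": 0.88}
    - {"xyz": [0, 0, -130], "twist": [0, 0, 0], "claw": 0.88}

```text
t: 6.3
position: [655.0, 159.4, 169.1]
tool_rot: [-180.0, -0.1, -175.6]
ft_force: [1.2, 0.7, 0.4]
gripper_width: 75.1
gripper_force: 0.0
```

```bash
python3 - <<'E'
from h import *
g=snap('wrist','w3.png'); s=read_state(); print(s['position'],s['ft_force'],s['gripper_width']); 
h=hsvof(g); H,S,V=h[...,0],h[...,1],h[...,2]; k=(H>50)&(H<75)&(S>120)
rect(g,k,41)
go(454.5,-124.5,160,160)
cv2.imwrite('pics/x.png',cv2.cvtColor(g['pixels'],cv2.COLOR_RGB2BGR))
E
```

```text
[658.32646304 159.56988231 180.80268179] [-0.34927939 -2.15724498  9.46482904] 75.04901156604082
px (318.0, 264.0) c [672.3 161.2] len [np.float64(51.2), np.float64(18.4)] dir [np.float64(94.4), np.float64(6.1)]
-> [ 225.2 -267.7   17.5] [ 0.2  0.7 24.4]
```

View pics/w3.png

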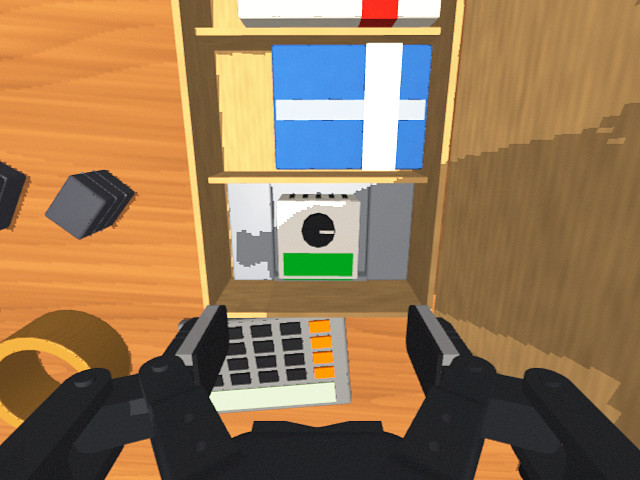

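The green regulator sits flat in the nest pocket, knob up. Next is the red one.

>>> step_arm:
  series:
    - {"xyz": [225, -268, -10], "twist": [0, 0, 24.5], "claw": 0.88}
    - {"xyz": [225, -268, -10], "twist": [0, 0, 24.5], "claw": 0.88}
    - {"xyz": [225, -268, -10], "twist": [0, 0, 24.5], "claw": 0.88}
    - {"xyz": [225, -268, -10], "twist": [0, 0, 24.5], "claw": 0.88}
    - {"xyz": [225, -268, -10], "twist": [0, 0, 24.5], "claw": 0.88}
    - {"xyz": [225, -268, -10], "twist": [0, 0, 24.5], "claw": 0.88}
    - {"xyz": [225, -268, -10], "twist": [0, 0, 24.5], "claw": 0.88}
    - {"xyz": [225, -268, -10], "twist": [0, 0, 24.5], "claw": 0.88}

```text
t: 7.02
position: [459.8, -112.3, 177.9]
tool_rot: [180.0, 0.0, 159.9]
ft_force: [0.4, -1.8, -0.6]
gripper_width: 75.2
gripper_force: 0.0
```

>>> step_arm:
  series:
    - {"xyz": [0, 0, 0], "twist": [0, 0, 0], "claw": 0.88}
    - {"xyz": [0, 0, 0], "twist": [0, 0, 0], "claw": 0.88}
    - {"xyz": [0, 0, 0], "twist": [0, 0, 0], "claw": 0.88}

```text
t: 7.27
position: [461.3, -111.1, 177.9]
tool_rot: [180.0, 0.0, 159.8]
ft_force: [-0.0, 1.0, 0.6]
gripper_width: 74.8
gripper_force: 0.0
```

```bash
python3 - <<'E'
from h import *
g=snap('wrist','w4.png'); s=read_state(); print(s['position'],s['tool_rot'],s['qpos'])
h=hsvof(g); H,S,V=h[...,0],h[...,1],h[...,2]
p=proj(g,[454,-124,34])[0]; print(p); k=np.zeros(H.shape,bool); u,v=p.astype(int); k[v-58:v+58,u-60:u+60]=1
red=((H<6)|(H>174))&(S>140)
rect(g,k&(((S<40)&(V>175))|red),34); rect(g,k&red,34); rect(g,k&(V<70)&(abs(np.arange(640)[None]-u)<30)&(abs(np.arange(480)[:,None]-v)<30),44)
E
```

```text
[ 461.53030934 -110.62878472  177.67484715] [ 1.79981088e+02 -2.67418892e-03  1.59877607e+02] [ 1.09653938e+01 -1.72439176e+01 -2.03929211e+01 -1.76033542e-02
 -8.68435216e+01 -1.21086819e+02]
[297.75451486 232.4825147 ]
px (298.0, 230.5) c [ 453.6 -123.6] len [np.float64(59.1), np.float64(62.5)] dir [np.float64(69.9), np.float64(-19.2)]
px (299.0, 254.0) c [ 470.9 -129.4] len [np.float64(50.9), np.float64(17.5)] dir [np.float64(69.8), np.float64(-19.4)]
px (298.1, 220.7) c [ 443.4 -119.1] len [np.float64(24.4), np.float64(22.1)] dir [np.float64(149.0), np.float64(60.3)]
```

>>> step_arm:
  series:
    - {"xyz": [3.5, -14.5, 20], "twist": [0, 0, 0], "claw": 0.88}
    - {"xyz": [3.5, -14.5, 60], "twist": [0, 0, 0], "claw": 0.88}
    - {"xyz": [3.5, -14.5, 95], "twist": [0, 0, 0], "claw": 0.88}
    - {"xyz": [3.5, -14.5, 105], "twist": [0, 0, 0], "claw": 0.88}
    - {"xyz": [3.5, -14.5, 105], "twist": [0, 0, 0], "claw": 0.88}
    - {"xyz": [3.5, -14.5, 125], "twist": [0, 0, 0], "claw": 0.88}
    - {"xyz": [3.5, -14.5, 143], "twist": [0, 0, 0], "claw": 0.88}
    - {"xyz": [3.5, -14.5, 147], "twist": [0, 0, 0], "claw": 0.88}

```text
t: 7.98
position: [453.1, -122.9, 30.4]
tool_rot: [-180.0, -0.1, 159.9]
ft_force: [-1.3, 1.0, -1.1]
gripper_width: 75.4
gripper_force: 0.0
```

>>> step_arm:
  series:
    - {"xyz": [0, 0, 0], "twist": [0, 0, 0], "claw": 0.88}
    - {"xyz": [0, 0, 0], "twist": [0, 0, 0], "claw": 0.4}
    - {"xyz": [0, 0, 0], "twist": [0, 0, 0], "claw": 0.4}
    - {"xyz": [0, 0, 0], "twist": [0, 0, 0], "claw": 0.4}
    - {"xyz": [0, 0, 0], "twist": [0, 0, 0], "claw": 0.4}
    - {"xyz": [0, 0, 0], "twist": [0, 0, 0], "claw": 0.4}
    - {"xyz": [0, 0, 0], "twist": [0, 0, 0], "claw": 0.4}

```text
t: 8.57
position: [454.6, -123.4, 33.5]
tool_rot: [179.9, 0.2, 159.9]
ft_force: [-0.3, 2.3, 5.5]
gripper_width: 58.4
gripper_force: 67.4
```

>>> step_arm:
  series:
    - {"xyz": [0, 0, -20], "twist": [0, 0, 0], "claw": 0.4}
    - {"xyz": [0, 0, -55], "twist": [0, 0, 0], "claw": 0.4}
    - {"xyz": [0, 0, -90], "twist": [0, 0, 0], "claw": 0.4}
    - {"xyz": [0, 0, -120], "twist": [0, 0, 0], "claw": 0.4}
    - {"xyz": [0, 0, -130], "twist": [0, 0, 0], "claw": 0.4}
    - {"xyz": [0, 0, -130], "twist": [0, 0, 0], "claw": 0.4}
    - {"xyz": [0, 0, -130], "twist": [0, 0, 0], "claw": 0.4}

```text
t: 9.15
position: [452.8, -123.1, 160.4]
tool_rot: [179.9, -0.0, 159.9]
ft_force: [-0.6, 0.5, -3.7]
gripper_width: 58.5
gripper_force: 66.6
```

```bash
python3 - <<'E'
from h import *
go(603,-287,160,171)
E
```

```text
-> [-197.4 -102.1    0.3] [  0.1  -0.  -11.1]
```

>>> step_arm:
  series:
    - {"xyz": [-197, -102, 0], "twist": [0, 0, -11], "claw": 0.4}
    - {"xyz": [-197, -102, 0], "twist": [0, 0, -11], "claw": 0.4}
    - {"xyz": [-197, -102, 0], "twist": [0, 0, -11], "claw": 0.4}
    - {"xyz": [-197, -102, 0], "twist": [0, 0, -11], "claw": 0.4}
    - {"xyz": [-197, -102, 0], "twist": [0, 0, -11], "claw": 0.4}
    - {"xyz": [-197, -102, 0], "twist": [0, 0, -11], "claw": 0.4}
    - {"xyz": [-197, -102, 0], "twist": [0, 0, -11], "claw": 0.4}
    - {"xyz": [-197, -102, 0], "twist": [0, 0, -11], "claw": 0.4}

```text
t: 9.82
position: [601.9, -287.4, 156.5]
tool_rot: [179.9, -0.4, 170.8]
ft_force: [-0.2, 0.7, -2.3]
gripper_width: 58.7
gripper_force: 66.5
```

>>> step_arm:
  series:
    - {"xyz": [0, 0, 35], "twist": [0, 0, 0], "claw": 0.4}
    - {"xyz": [0, 0, 65], "twist": [0, 0, 0], "claw": 0.4}
    - {"xyz": [0, 0, 90], "twist": [0, 0, 0], "claw": 0.4}
    - {"xyz": [0, 0, 105], "twist": [0, 0, 0], "claw": 0.4}
    - {"xyz": [0, 0, 113], "twist": [0, 0, 0], "claw": 0.4}
    - {"xyz": [0, 0, 115], "twist": [0, 0, 0], "claw": 0.4}
    - {"xyz": [0, 0, 115], "twist": [0, 0, 0], "claw": 0.4}
    - {"xyz": [0, 0, 115], "twist": [0, 0, 0], "claw": 0.4}

```text
t: 10.48
position: [603.4, -287.0, 47.5]
tool_rot: [-180.0, 0.1, 170.9]
ft_force: [0.7, -0.2, -0.9]
gripper_width: 58.4
gripper_force: 66.5
```

>>> step_arm:
  series:
    - {"xyz": [0, 0, 4], "twist": [0, 0, 0], "claw": 0.4}
    - {"xyz": [0, 0, 7], "twist": [0, 0, 0], "claw": 0.4}
    - {"xyz": [0, 0, 9], "twist": [0, 0, 0], "claw": 0.4}
    - {"xyz": [0, 0, 10], "twist": [0, 0, 0], "claw": 0.4}
    - {"xyz": [0, 0, 10], "twist": [0, 0, 0], "claw": 0.4}
    - {"xyz": [0, 0, 10], "twist": [0, 0, 0], "claw": 0.4}

```text
t: 10.98
position: [603.3, -287.2, 37.5]
tool_rot: [-180.0, 0.1, 170.9]
ft_force: [-2.2, 2.1, 5.6]
gripper_width: 58.6
gripper_force: 67.2
```

>>> step_arm:
  series:
    - {"xyz": [0, 0, 0], "twist": [0, 0, 0], "claw": 0.75}
    - {"xyz": [0, 0, 0], "twist": [0, 0, 0], "claw": 0.82}
    - {"xyz": [0, 0, 0], "twist": [0, 0, 0], "claw": 0.82}
    - {"xyz": [0, 0, 0], "twist": [0, 0, 0], "claw": 0.82}
    - {"xyz": [0, 0, -15], "twist": [0, 0, 0], "claw": 0.82}
    - {"xyz": [0, 0, -50], "twist": [0, 0, 0], "claw": 0.82}
    - {"xyz": [0, 0, -90], "twist": [0, 0, 0], "claw": 0.82}
    - {"xyz": [0, 0, -130], "twist": [0, 0, 0], "claw": 0.82}

```text
t: 11.65
position: [602.1, -287.0, 166.4]
tool_rot: [-180.0, -0.1, 170.9]
ft_force: [1.2, 0.4, 0.5]
gripper_width: 69.8
gripper_force: 0.0
```

```bash
python3 - <<'E'
from h import *
g=snap('wrist','w5.png'); s=read_state(); print(s['position'],s['ft_force'],s['gripper_width'])
h=hsvof(g); H,S,V=h[...,0],h[...,1],h[...,2]
m=(S<40)&(V>150); m[300:]=0; m[:150]=0; rect(g,m,38)
go(640.5,-105.5,200,-116.3)
E
```

```text
[ 604.99046576 -288.89923968  178.10789742] [-0.80878593 -0.86382453 10.40339092] 70.03458280923822
px (316.5, 237.5) c [ 600.1 -287. ] len [np.float64(59.4), np.float64(64.2)] dir [np.float64(80.9), np.float64(-7.1)]
-> [ -6.3 186.6 -22.6] [ -0.7   0.4 -72.8]
```

>>> step_arm:
  series:
    - {"xyz": [-6, 187, -22], "twist": [0, 0, -57], "claw": 1}
    - {"xyz": [-6, 187, -22], "twist": [0, 0, -57], "claw": 1}
    - {"xyz": [-6, 187, -22], "twist": [0, 0, -57], "claw": 1}
    - {"xyz": [-6, 187, -22], "twist": [0, 0, -57], "claw": 1}
    - {"xyz": [-6, 187, -22], "twist": [0, 0, -57], "claw": 1}
    - {"xyz": [-6, 187, -22], "twist": [0, 0, -57], "claw": 1}
    - {"xyz": [-6, 187, -22], "twist": [0, 0, -57], "claw": 1}
    - {"xyz": [-6, 187, -22], "twist": [0, 0, -57], "claw": 1}

```text
t: 12.37
position: [638.6, -102.5, 187.5]
tool_rot: [180.0, 0.0, -131.7]
ft_force: [-0.1, -0.2, -0.4]
gripper_width: 84.9
gripper_force: 0.0
```

>>> step_arm:
  series:
    - {"xyz": [0, 0, 0], "twist": [0, 0, -15.5], "claw": 1}
    - {"xyz": [0, 0, 0], "twist": [0, 0, -15.5], "claw": 1}
    - {"xyz": [0, 0, 0], "twist": [0, 0, -15.5], "claw": 1}
    - {"xyz": [0, 0, 0], "twist": [0, 0, -15.5], "claw": 1}
    - {"xyz": [0, 0, 0], "twist": [0, 0, -15.5], "claw": 1}

```text
t: 12.78
position: [638.4, -103.4, 187.6]
tool_rot: [180.0, -0.0, -116.8]
ft_force: [0.5, -0.4, 0.8]
gripper_width: 85.3
gripper_force: 0.0
```

```bash
python3 - <<'E'
from h import *
g=snap('wrist','w6.png'); s=read_state(); print(s['position'],s['tool_rot'],s['gripper_width'])
print(proj(g,[640.5,-105.5,60]))
E
```

```text
[ 638.40217006 -103.36019466  187.66079364] [ 1.79990107e+02 -1.01329112e-03 -1.16803766e+02] 85.31616542869743
[[313.85191873 241.09452238]]
```

View pics/w6.png

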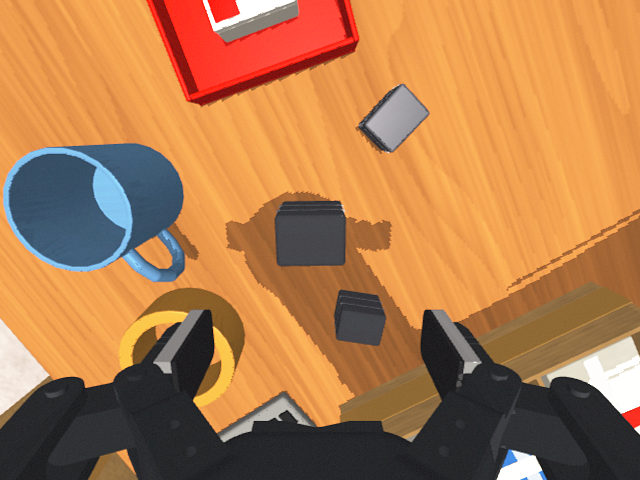

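The largest spacer is at (310,239), aligned with the jaws. Its top face spans (275,212) to (345,265). The tray with the red regulator is visible at the top.

```bash
python3 - <<'E'
from h import *
g=load('w6'); s=read_state()
print(g['pixels'][198:218,310].sum(1).tolist(), g['pixels'][260:270,310].sum(1).tolist(), g['pixels'][240,270:282].sum(1).tolist(), g['pixels'][240,340:352].sum(1).tolist())
P=np.array([ray(g,*p,60)[:2] for p in ((276.5,211.5),(345,211.5),(346,265.5),(275,265.5))]); print(P.round(1),P.mean(0),np.linalg.norm(P[1]-P[0]),np.linalg.norm(P[2]-P[1]),np.degrees(np.arctan2(*(P[0]-P[1])[::-1])),np.degrees(np.arctan2(*(P[3]-P[2])[::-1])))
c=P.mean(0); go(c[0],c[1],57,-116.6)
E
```

```text
[325, 327, 309, 190, 151, 153, 177, 227, 160, 157, 164, 204, 212, 144, 160, 166, 162, 188, 211, 220] [212, 223, 220, 213, 189, 216, 305, 333, 340, 333] [305, 310, 318, 312, 321, 257, 184, 203, 226, 214, 220, 213] [215, 222, 211, 199, 184, 239, 305, 320, 333, 325, 319, 320]
[[ 654.3 -137.2]
 [ 610.6 -115.1]
 [ 627.7  -77.6]
 [ 675.1 -101.6]] [ 641.93296802 -107.89999406] 48.94401097667347 41.19234201266942 -26.79250583044496 -26.786319440415703
-> [  2.5  -5.2 130.7] [ 0.  -0.  -0.2]
```

>>> step_arm:
  series:
    - {"xyz": [2, -5, 10], "twist": [0, 0, 0], "claw": 0.9}
    - {"xyz": [2, -5, 45], "twist": [0, 0, 0], "claw": 0.9}
    - {"xyz": [2, -5, 75], "twist": [0, 0, 0], "claw": 0.85}
    - {"xyz": [2, -5, 100], "twist": [0, 0, 0], "claw": 0.8}
    - {"xyz": [2, -5, 118], "twist": [0, 0, 0], "claw": 0.8}
    - {"xyz": [2, -5, 126], "twist": [0, 0, 0], "claw": 0.8}
    - {"xyz": [2, -5, 127], "twist": [0, 0, 0], "claw": 0.8}
    - {"xyz": [2, -5, 127], "twist": [0, 0, 0], "claw": 0.8}

```text
t: 13.5
position: [642.2, -107.7, 60.9]
tool_rot: [-180.0, -0.0, -116.7]
ft_force: [0.6, 1.3, -0.1]
gripper_width: 68.1
gripper_force: 0.0
```

>>> step_arm:
  series:
    - {"xyz": [0, 0, 0], "twist": [0, 0, 0], "claw": 0.4}
    - {"xyz": [0, 0, 0], "twist": [0, 0, 0], "claw": 0.4}
    - {"xyz": [0, 0, 0], "twist": [0, 0, 0], "claw": 0.4}
    - {"xyz": [0, 0, 0], "twist": [0, 0, 0], "claw": 0.4}
    - {"xyz": [0, 0, 0], "twist": [0, 0, 0], "claw": 0.4}
    - {"xyz": [0, 0, 0], "twist": [0, 0, 0], "claw": 0.4}

```text
t: 14.0
position: [643.2, -107.4, 63.2]
tool_rot: [-179.8, 0.1, -116.6]
ft_force: [0.6, 0.1, 6.7]
gripper_width: 50.7
gripper_force: 65.1
```

>>> step_arm:
  series:
    - {"xyz": [0, 0, -15], "twist": [0, 0, 0], "claw": 0.4}
    - {"xyz": [0, 0, -40], "twist": [0, 0, 0], "claw": 0.4}
    - {"xyz": [0, 0, -80], "twist": [0, 0, 0], "claw": 0.4}
    - {"xyz": [0, 0, -120], "twist": [0, 0, 0], "claw": 0.4}
    - {"xyz": [0, 0, -145], "twist": [0, 0, 0], "claw": 0.4}
    - {"xyz": [0, 0, -145], "twist": [0, 0, 0], "claw": 0.4}
    - {"xyz": [0, 0, -145], "twist": [0, 0, 0], "claw": 0.4}

```text
t: 14.58
position: [642.7, -107.3, 208.5]
tool_rot: [-179.8, 0.2, -116.6]
ft_force: [-0.4, -1.6, -1.5]
gripper_width: 50.4
gripper_force: 64.4
```

```bash
python3 - <<'E'
from h import *
g=load('w3'); G=cv2.cvtColor(g['pixels'],cv2.COLOR_RGB2GRAY).astype(int)
for v in (80,100,140,160): print(v,G[v,170:225].tolist(),G[v,262:280].tolist())
go(567,98,200,-85.5)
E
```

```text
80 [166, 166, 166, 167, 167, 167, 167, 166, 164, 195, 218, 218, 217, 217, 217, 222, 181, 84, 87, 95, 91, 87, 91, 93, 89, 92, 92, 91, 91, 92, 89, 88, 89, 89, 90, 91, 90, 92, 95, 95, 90, 91, 95, 93, 93, 84, 123, 150, 151, 205, 226, 225, 224, 226, 226] [225, 223, 222, 221, 223, 222, 222, 220, 221, 225, 196, 109, 133, 139, 135, 136, 137, 138]
100 [151, 151, 150, 152, 153, 149, 151, 152, 152, 151, 150, 183, 220, 225, 224, 224, 225, 228, 198, 106, 85, 89, 89, 92, 88, 91, 86, 86, 88, 89, 91, 91, 95, 93, 88, 91, 89, 89, 88, 87, 92, 93, 91, 91, 91, 92, 90, 103, 135, 208, 231, 227, 223, 220, 219] [225, 223, 219, 220, 224, 226, 225, 221, 219, 223, 215, 148, 99, 162, 226, 247, 244, 244]
140 [160, 159, 159, 157, 158, 159, 160, 158, 157, 158, 158, 154, 155, 156, 152, 173, 211, 224, 222, 220, 224, 226, 194, 105, 87, 86, 86, 82, 86, 90, 94, 95, 93, 93, 90, 93, 90, 88, 85, 85, 88, 84, 88, 92, 93, 93, 92, 91, 92, 88, 95, 133, 212, 234, 231] [223, 226, 225, 225, 222, 220, 224, 226, 226, 224, 222, 225, 194, 97, 128, 140, 136, 139]
160 [151, 152, 149, 152, 152, 149, 148, 149, 148, 148, 148, 147, 148, 147, 148, 148, 146, 166, 210, 225, 222, 223, 223, 227, 194, 107, 85, 87, 90, 89, 86, 89, 91, 90, 91, 92, 93, 92, 89, 92, 91, 90, 89, 92, 92, 90, 93, 91, 93, 88, 94, 91, 113, 140, 211] [218, 219, 222, 223, 223, 221, 223, 225, 225, 221, 216, 215, 204, 160, 119, 133, 137, 136]
-> [-149.5  159.7    8.3] [ -0.2   0.1 -31.1]
```

```bash
python3 - <<'E'
from h import *
for n,pts in (('w3',[('rim',188.3,100,70),('rim',194.6,160,70),('floor',218.5,100,4),('floor',223.5,160,4),('blue',273,100,46),('blue',275,160,46),('blue',273,80,46)]),('w2',[('rim',235,100,70),('floor',250.8,100,4),('blue',298.5,100,46)])):
    g=load(n)
    for a,u,v,z in pts:
        p=ray(g,u,v,z); print(n,a,p.round(1),'y@567',(p[1]+(567-p[0])*.0787).round(1))
# held spacer offset now
g=snap('wrist','w7.png'); s=read_state(); print(s['position'])
v=int(proj(g,[*s['position'][:2],s['position'][2]-3])[0][1]); print(proj(g,[*s['position'][:2],s['position'][2]-3])); print(g['pixels'][v-45:v+60:3,316].sum(1).tolist())
E
```

```text
w3 rim [566.5  77.6  70. ] y@567 77.7
w3 rim [600.2  80.4  70. ] y@567 77.8
w3 floor [560.9  77.7   4. ] y@567 78.2
w3 floor [604.7  81.4   4. ] y@567 78.4
w3 blue [560.9 123.6  46. ] y@567 124.1
w3 blue [598.3 126.5  46. ] y@567 124.0
w3 blue [549.2 123.1  46. ] y@567 124.5
w2 rim [555.7  76.8  70. ] y@567 77.7
w2 floor [550.1  76.8   4. ] y@567 78.1
w2 blue [550.  123.2  46. ] y@567 124.5
[ 641.99077067 -107.11485455  206.11678085]
[[319.86505654 329.23536399]]
[177, 201, 224, 233, 235, 238, 232, 232, 238, 234, 233, 238, 236, 235, 240, 237, 241, 233, 237, 240, 241, 231, 234, 235, 241, 230, 232, 227, 235, 206, 538, 526, 508, 481, 485]
```

View pics/w7.png

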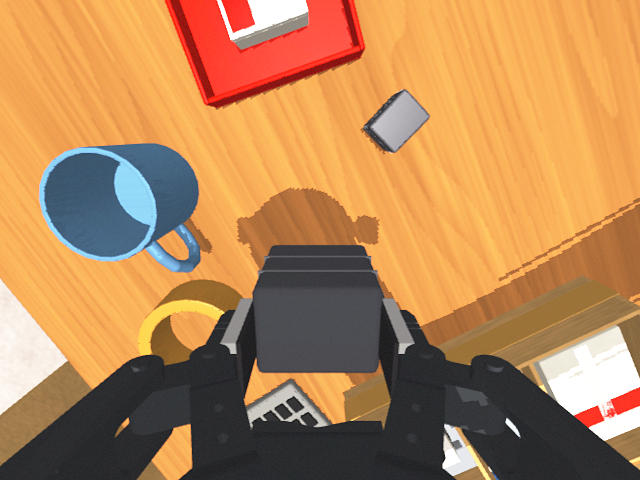

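The spacer is held square in the jaws, its top face at about rows 285–372, centred near u=318.

```bash
python3 - <<'E'
from h import *
g=load('w7'); s=read_state(); R=Ro.from_euler('xyz',s['tool_rot'],degrees=True)
print(g['pixels'][278:296,316].sum(1).tolist(),g['pixels'][366:378,316].sum(1).tolist(),g['pixels'][340,245:275].sum(1).tolist(),g['pixels'][340,370:390].sum(1).tolist())
for z in (202,204):
  for v in (282,285,287,372): print(z,v,R.inv().apply(ray(g,318,v,z)-s['position']).round(1))
go(568.2,101.2,200,-85.5)
E
```

```text
[186, 180, 180, 185, 185, 196, 177, 184, 185, 201, 217, 223, 224, 243, 237, 233, 233, 246] [229, 234, 235, 235, 222, 206, 295, 502, 538, 534, 533, 526] [85, 96, 96, 117, 89, 96, 110, 93, 103, 105, 114, 181, 230, 220, 234, 240, 242, 233, 229, 238, 242, 232, 237, 230, 239, 236, 239, 236, 237, 242] [237, 242, 229, 230, 243, 231, 227, 226, 200, 140, 82, 92, 94, 85, 100, 107, 99, 94, 101, 98]
202 282 [20.4 -0.8  4.1]
202 285 [19.1 -0.8  4.1]
202 287 [18.2 -0.8  4.1]
202 372 [-21.4  -0.7   4.1]
204 282 [21.2 -0.8  2.1]
204 285 [20.  -0.8  2.1]
204 287 [19.1 -0.8  2.1]
204 372 [-19.9  -0.7   2.1]
-> [-153.1  159.4    6.3] [ -0.    0.1 -31.1]
```

>>> step_arm:
  series:
    - {"xyz": [-153, 159, 0], "twist": [0, 0, -31], "claw": 0.4}
    - {"xyz": [-153, 159, 0], "twist": [0, 0, -31], "claw": 0.4}
    - {"xyz": [-153, 159, 0], "twist": [0, 0, -31], "claw": 0.4}
    - {"xyz": [-153, 159, 0], "twist": [0, 0, -31], "claw": 0.4}
    - {"xyz": [-153, 159, 0], "twist": [0, 0, -31], "claw": 0.4}
    - {"xyz": [-153, 159, 0], "twist": [0, 0, -31], "claw": 0.4}
    - {"xyz": [-153, 159, 40], "twist": [0, 0, -31], "claw": 0.4}
    - {"xyz": [-153, 159, 40], "twist": [0, 0, -31], "claw": 0.4}

```text
t: 15.3
position: [564.6, 101.5, 157.4]
tool_rot: [179.3, -0.1, -85.5]
ft_force: [-1.2, 0.5, -3.3]
gripper_width: 50.5
gripper_force: 64.4
```

>>> step_arm:
  series:
    - {"xyz": [0, 0, 0], "twist": [0, 0, 0], "claw": 0.4}
    - {"xyz": [0, 0, 0], "twist": [0, 0, 0], "claw": 0.4}
    - {"xyz": [0, 0, 0], "twist": [0, 0, 0], "claw": 0.4}

```text
t: 15.55
position: [569.3, 100.1, 167.5]
tool_rot: [-179.9, -0.0, -85.7]
ft_force: [0.7, -0.4, 0.0]
gripper_width: 50.3
gripper_force: 64.4
```

```bash
python3 - <<'E'
from h import *
s=read_state(); print(s['position'],s['tool_rot'],s['gripper_width']); go(568.2,100.8,67,-85.5)
E
```

```text
[569.30479289 100.07488586 167.54446501] [-1.79892668e+02 -3.03599711e-03 -8.56970999e+01] 50.27201563610672
-> [ -0.8   1.2 100.5] [-0.1 -0.  -0.2]
```

>>> step_arm:
  series:
    - {"xyz": [-0.7, 1, 0], "twist": [0, 0, 0], "claw": 0.4}
    - {"xyz": [-0.7, 1, 15], "twist": [0, 0, 0], "claw": 0.4}
    - {"xyz": [-0.7, 1, 30], "twist": [0, 0, 0], "claw": 0.4}
    - {"xyz": [-0.7, 1, 45], "twist": [0, 0, 0], "claw": 0.4}
    - {"xyz": [-0.7, 1, 60], "twist": [0, 0, 0], "claw": 0.4}
    - {"xyz": [-0.7, 1, 75], "twist": [0, 0, 0], "claw": 0.4}
    - {"xyz": [-0.7, 1, 85], "twist": [0, 0, 0], "claw": 0.4}
    - {"xyz": [-0.7, 1, 88], "twist": [0, 0, 0], "claw": 0.4}

```text
t: 16.22
position: [566.9, 100.9, 76.5]
tool_rot: [179.9, -0.0, -85.7]
ft_force: [-0.2, 0.2, 0.3]
gripper_width: 50.5
gripper_force: 64.4
```

>>> step_arm:
  series:
    - {"xyz": [0, 0, 3], "twist": [0, 0, 0], "claw": 0.4}
    - {"xyz": [0, 0, 6], "twist": [0, 0, 0], "claw": 0.4}
    - {"xyz": [0, 0, 9], "twist": [0, 0, 0], "claw": 0.4}
    - {"xyz": [0, 0, 10.5], "twist": [0, 0, 0], "claw": 0.4}
    - {"xyz": [0, 0, 11], "twist": [0, 0, 0], "claw": 0.4}
    - {"xyz": [0, 0, 11], "twist": [0, 0, 0], "claw": 0.4}

```text
t: 16.72
position: [567.6, 101.4, 67.2]
tool_rot: [-180.0, 0.0, -85.6]
ft_force: [-0.1, -0.8, -0.2]
gripper_width: 50.4
gripper_force: 64.4
```

>>> step_arm:
  series:
    - {"xyz": [0, 0, 1], "twist": [0, 0, 0], "claw": 0.4}
    - {"xyz": [0, 0, 1.5], "twist": [0, 0, 0], "claw": 0.4}
    - {"xyz": [0, 0, 1.5], "twist": [0, 0, 0], "claw": 0.4}
    - {"xyz": [0, 0, 1.5], "twist": [0, 0, 0], "claw": 0.4}
    - {"xyz": [0, 0, 1.5], "twist": [0, 0, 0], "claw": 0.4}

```text
t: 17.13
position: [567.8, 101.3, 67.2]
tool_rot: [-179.9, -0.0, -85.6]
ft_force: [-4.0, 0.4, 7.7]
gripper_width: 50.4
gripper_force: 65.2
```

>>> step_arm:
  series:
    - {"xyz": [0, 0, -1], "twist": [0, 0, 0], "claw": 0.65}
    - {"xyz": [0, 0, -1], "twist": [0, 0, 0], "claw": 0.72}
    - {"xyz": [0, 0, -1], "twist": [0, 0, 0], "claw": 0.74}
    - {"xyz": [0, 0, -1], "twist": [0, 0, 0], "claw": 0.74}
    - {"xyz": [0, 0, -15], "twist": [0, 0, 0], "claw": 0.74}
    - {"xyz": [0, 0, -40], "twist": [0, 0, 0], "claw": 0.74}
    - {"xyz": [0, 0, -80], "twist": [0, 0, 0], "claw": 0.74}
    - {"xyz": [0, 0, -120], "twist": [0, 0, 0], "claw": 0.74}

```text
t: 17.8
position: [566.6, 100.9, 185.2]
tool_rot: [179.8, -0.1, -85.6]
ft_force: [1.4, 0.4, 0.9]
gripper_width: 63.5
gripper_force: 0.0
```

>>> step_arm:
  series:
    - {"xyz": [0, 0, -40], "twist": [0, 0, 0], "claw": 0.5}
    - {"xyz": [0, 0, -80], "twist": [0, 0, 0], "claw": 0.2}
    - {"xyz": [0, 0, -110], "twist": [0, 0, 0], "claw": 0}
    - {"xyz": [0, 0, -120], "twist": [0, 0, 0], "claw": 0}
    - {"xyz": [0, 0, -120], "twist": [0, 0, 0], "claw": 0}
    - {"xyz": [0, 0, -120], "twist": [0, 0, 0], "claw": 0}

```text
t: 18.3
position: [567.4, 101.5, 304.8]
tool_rot: [180.0, 0.0, -85.6]
ft_force: [-0.1, 0.4, 0.4]
gripper_width: -0.0
gripper_force: 0.0
```

```bash
python3 - <<'E'
from h import *
g=snap('wrist','w8.png'); s=read_state(); print(s['position'],s['tool_rot'],s['qpos'],s['gripper_width'])
# lid angle from scene camera pic at start: free edge corners
g=snap('scene','s1.png')
C=np.array([564.2,152.7]); ex=np.array([.9969,.0785]); ey=np.array([-.0785,.9969])
for a in (1.6,1.7,1.8,1.9,2.0):
    P=[[*(C+ex*sx+ey*(79-166*np.cos(a))),70+166*np.sin(a)] for sx in (-142,142)]
    print(a,proj(g,P).round(1).tolist(),proj(load('top0'),P).round(1).tolist())
b=cv2.cvtColor(g['pixels'],cv2.COLOR_RGB2BGR)[130:330,340:520]
w=cv2.cvtColor(load('w8')['pixels'],cv2.COLOR_RGB2BGR)
cv2.imwrite('pics/c2.png',np.hstack([cv2.resize(b,(486,540),interpolation=cv2.INTER_CUBIC),cv2.copyMakeBorder(cv2.resize(w,(314,236)),0,304,0,0,0)]))
E
```

```text
[567.14597717 101.50004794 303.66214414] [ 1.79875157e+02  3.57188732e-03 -8.56294045e+01] [ 3.00529338e+01 -5.06438576e-01  7.61252725e+00 -5.79198901e-02
 -9.82299232e+01 -2.56905699e+01] -0.2283417692209446
1.6 [[436.6, 155.5], [466.4, 222.9]] [[209.5, 302.0], [201.5, 179.1]]
1.7 [[443.3, 155.9], [474.5, 223.3]] [[202.4, 302.5], [194.5, 179.7]]
1.8 [[449.7, 156.9], [482.4, 224.4]] [[195.6, 302.9], [187.8, 180.4]]
1.9 [[455.9, 158.6], [489.8, 226.2]] [[189.2, 303.4], [181.4, 181.2]]
2.0 [[461.8, 160.7], [496.8, 228.6]] [[183.2, 303.7], [175.5, 182.1]]
```

View pics/c2.png

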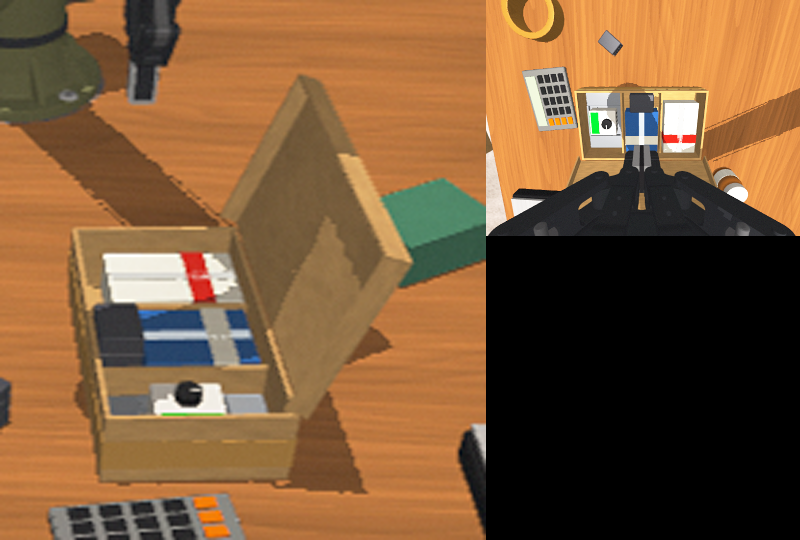

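The spacer stands upright on the floor of the wide gap. The lid's free-edge corners in the scene view are at (492,227) and (452,158), which gives an angle of about 1.9 rad. I'll go over and behind the lid with closed fingers.

>>> step_arm:
  series:
    - {"xyz": [-245, 1, 0], "twist": [0, 0, 0], "claw": 0}
    - {"xyz": [-245, 1, 0], "twist": [0, 0, 0], "claw": 0}
    - {"xyz": [-245, 1, 0], "twist": [0, 0, 0], "claw": 0}
    - {"xyz": [-245, 1, 0], "twist": [0, 0, 0], "claw": 0}
    - {"xyz": [-245, 1, 0], "twist": [0, 0, 0], "claw": 0}
    - {"xyz": [-245, 1, 0], "twist": [0, 0, 0], "claw": 0}
    - {"xyz": [-245, 1, 0], "twist": [0, 0, 0], "claw": 0}
    - {"xyz": [-245, 1, 0], "twist": [0, 0, 0], "claw": 0}

```text
t: 19.07
position: [546.8, 347.3, 302.0]
tool_rot: [179.8, -0.2, -85.5]
ft_force: [-0.1, -0.5, -0.7]
gripper_width: -0.4
gripper_force: 0.0
```

>>> step_arm:
  series:
    - {"xyz": [0, 0, 30], "twist": [0, 0, 0], "claw": 0}
    - {"xyz": [0, 0, 60], "twist": [0, 0, 0], "claw": 0}
    - {"xyz": [0, 0, 80], "twist": [0, 0, 0], "claw": 0}
    - {"xyz": [0, 0, 80], "twist": [0, 0, 0], "claw": 0}
    - {"xyz": [0, 0, 80], "twist": [0, 0, 0], "claw": 0}
    - {"xyz": [0, 0, 80], "twist": [0, 0, 0], "claw": 0}

```text
t: 19.57
position: [548.5, 344.9, 227.3]
tool_rot: [-179.9, 0.0, -85.7]
ft_force: [-0.5, -0.4, 1.2]
gripper_width: 0.1
gripper_force: 0.0
```

```bash
cat >> h.py <<'E'
def yb():
    s=read_state(); d=s['position'][:2]-np.array([564.2,152.7]); print('box xy',(d@[.9969,.0785]).round(1),(d@[-.0785,.9969]).round(1),'z',s['position'][2].round(1),'rot',s['tool_rot'].round(1),'f',s['ft_force'].round(1),'t',s['t'])
E
python3 - <<'E'
from h import *
yb()
for a in (100,90,80,70,60,50,40,30,20,10,0):
    r=np.radians(a); print(a,(90-134*np.cos(r)+4*np.sin(r)).round(),(89+134*np.sin(r)+4*np.cos(r)).round())
E
```

```text
box xy -0.6 192.8 z 227.3 rot [-179.9    0.   -85.7] f [-0.5 -0.4  1.2] t 19.5667
100 117.0 220.0
90 94.0 223.0
80 71.0 222.0
70 48.0 216.0
60 26.0 207.0
50 7.0 194.0
40 -10.0 178.0
30 -24.0 159.0
20 -35.0 139.0
10 -41.0 116.0
0 -44.0 93.0
```

>>> step_arm:
  series:
    - {"xyz": [15, 0, 1], "twist": [0, 0, 0], "claw": 0}
    - {"xyz": [30, 0, 2], "twist": [0, 0, 0], "claw": 0}
    - {"xyz": [42, 0, 3], "twist": [0, 0, 0], "claw": 0}
    - {"xyz": [54, 0, 4], "twist": [0, 0, 0], "claw": 0}
    - {"xyz": [66, 0, 4], "twist": [0, 0, 0], "claw": 0}
    - {"xyz": [78, 0, 4], "twist": [0, 0, 0], "claw": 0}
    - {"xyz": [90, 0, 4], "twist": [0, 0, 0], "claw": 0}
    - {"xyz": [100, 0, 4], "twist": [0, 0, 0], "claw": 0}

```text
t: 20.23
position: [555.5, 244.4, 221.6]
tool_rot: [-180.0, 0.0, -85.7]
ft_force: [0.4, 0.6, 0.5]
gripper_width: -0.1
gripper_force: 0.5
```

```bash
python3 - <<'E'
from h import *
yb()
E
```

```text
box xy -1.5 92.1 z 221.6 rot [-180.     0.   -85.7] f [0.4 0.6 0.5] t 20.2333
```

>>> step_arm:
  series:
    - {"xyz": [11, 0, 0], "twist": [0, 0, 0], "claw": 0}
    - {"xyz": [21, 0, 0], "twist": [0, 0, 0], "claw": 0}
    - {"xyz": [33, 0, 3], "twist": [0, 0, 0], "claw": 0}
    - {"xyz": [44, 0, 6], "twist": [0, 0, 0], "claw": 0}
    - {"xyz": [55, 0, 10], "twist": [0, 0, 0], "claw": 0}
    - {"xyz": [66, 0, 15], "twist": [0, 0, 0], "claw": 0}
    - {"xyz": [76, 0, 21], "twist": [0, 0, 0], "claw": 0}
    - {"xyz": [85, 0, 28], "twist": [0, 0, 0], "claw": 0}

```text
t: 20.9
position: [562.0, 159.9, 193.1]
tool_rot: [-180.0, -0.0, -85.6]
ft_force: [0.1, 0.9, 2.2]
gripper_width: -0.6
gripper_force: 1.0
```

```bash
python3 - <<'E'
from h import *
yb()
E
```

```text
box xy -1.6 7.3 z 193.1 rot [-180.    -0.   -85.6] f [0.1 0.9 2.2] t 20.9
```

>>> step_arm:
  series:
    - {"xyz": [9, 0, 7], "twist": [0, 0, 0], "claw": 0}
    - {"xyz": [17, 0, 15], "twist": [0, 0, 0], "claw": 0}
    - {"xyz": [25, 0, 24], "twist": [0, 0, 0], "claw": 0}
    - {"xyz": [31, 0, 34], "twist": [0, 0, 0], "claw": 0}
    - {"xyz": [37, 0, 44], "twist": [0, 0, 0], "claw": 0}
    - {"xyz": [42, 0, 54], "twist": [0, 0, 0], "claw": 0}
    - {"xyz": [46, 0, 66], "twist": [0, 0, 0], "claw": 0}
    - {"xyz": [48, 0, 77], "twist": [0, 0, 0], "claw": 0}

```text
t: 21.57
position: [565.5, 112.3, 115.2]
tool_rot: [180.0, -0.0, -85.7]
ft_force: [0.6, -1.1, 3.6]
gripper_width: 0.1
gripper_force: 1.6
```

```bash
python3 - <<'E'
from h import *
yb()
E
```

```text
box xy -1.9 -40.4 z 115.2 rot [180.   -0.  -85.7] f [ 0.6 -1.1  3.6] t 21.5667
```

>>> step_arm:
  series:
    - {"xyz": [2, 0, 6], "twist": [0, 0, 0], "claw": 0}
    - {"xyz": [4, 0, 11], "twist": [0, 0, 0], "claw": 0}
    - {"xyz": [5, 0, 15], "twist": [0, 0, 0], "claw": 0}
    - {"xyz": [5, 0, 18], "twist": [0, 0, 0], "claw": 0}
    - {"xyz": [5, 0, 20], "twist": [0, 0, 0], "claw": 0}
    - {"xyz": [5, 0, 20], "twist": [0, 0, 0], "claw": 0}

```text
t: 22.07
position: [565.7, 108.2, 96.0]
tool_rot: [180.0, -0.0, -85.6]
ft_force: [-1.1, 1.3, 2.8]
gripper_width: 0.3
gripper_force: 1.3
```

>>> step_arm:
  series:
    - {"xyz": [0, 0, 0.5], "twist": [0, 0, 0], "claw": 0}
    - {"xyz": [0, 0, 1], "twist": [0, 0, 0], "claw": 0}
    - {"xyz": [0, 0, 1.5], "twist": [0, 0, 0], "claw": 0}
    - {"xyz": [0, 0, 1.5], "twist": [0, 0, 0], "claw": 0}
    - {"xyz": [0, 0, 1.5], "twist": [0, 0, 0], "claw": 0}

```text
t: 22.48
position: [565.7, 108.1, 94.8]
tool_rot: [180.0, -0.0, -85.6]
ft_force: [-2.8, 0.0, 2.6]
gripper_width: -0.1
gripper_force: 1.5
```

>>> step_arm:
  series:
    - {"xyz": [0, 0, 0.7], "twist": [0, 0, 0], "claw": 0}
    - {"xyz": [0, 0, 1.5], "twist": [0, 0, 0], "claw": 0}
    - {"xyz": [0, 0, 2], "twist": [0, 0, 0], "claw": 0}
    - {"xyz": [0, 0, 2], "twist": [0, 0, 0], "claw": 0}
    - {"xyz": [0, 0, 2], "twist": [0, 0, 0], "claw": 0}

```text
t: 22.9
position: [565.9, 108.1, 93.1]
tool_rot: [-180.0, -0.0, -85.6]
ft_force: [-3.0, -0.0, 5.1]
gripper_width: -0.1
gripper_force: 2.5
```

>>> step_arm:
  series:
    - {"xyz": [0, 0, 0.5], "twist": [0, 0, 0], "claw": 0}
    - {"xyz": [0, 0, 1], "twist": [0, 0, 0], "claw": 0}
    - {"xyz": [0, 0, 1], "twist": [0, 0, 0], "claw": 0}
    - {"xyz": [0, 0, 1], "twist": [0, 0, 0], "claw": 0}

```text
t: 23.23
position: [565.9, 108.1, 93.1]
tool_rot: [-180.0, -0.0, -85.6]
ft_force: [-5.4, -0.5, 8.7]
gripper_width: -0.1
gripper_force: 4.6
```

>>> step_arm:
  series:
    - {"xyz": [0, 0, 0.5], "twist": [0, 0, 0], "claw": 0}
    - {"xyz": [0, 0, 0.5], "twist": [0, 0, 0], "claw": 0}
    - {"xyz": [0, 0, 0.5], "twist": [0, 0, 0], "claw": 0}
    - {"xyz": [0, 0, 0.5], "twist": [0, 0, 0], "claw": 0}
    - {"xyz": [0, 0, 0.5], "twist": [0, 0, 0], "claw": 0}
    - {"xyz": [0, 0, 0.5], "twist": [0, 0, 0], "claw": 0}

```text
t: 23.73
position: [565.9, 108.1, 93.0]
tool_rot: [-180.0, -0.0, -85.6]
ft_force: [-6.3, 0.0, 10.5]
gripper_width: 0.0
gripper_force: 5.6
```

```bash
python3 - <<'E'
from h import *
g=snap('scene','s2.png'); yb()
b=cv2.cvtColor(g['pixels'],cv2.COLOR_RGB2BGR)[140:340,130:480]; cv2.imwrite('pics/c3.png',cv2.resize(b,None,fx=2.2,fy=2.2,interpolation=cv2.INTER_CUBIC))
E
```

```text
box xy -1.7 -44.6 z 93.0 rot [-180.    -0.   -85.6] f [-6.4  0.1 11.2] t 23.7833
```

View pics/c3.png

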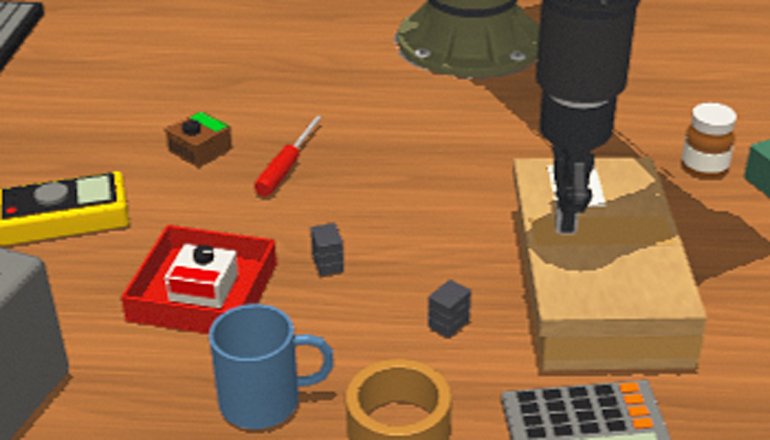

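The lid is flush on the box with the fingertip pressing at crop (567,225), about 11 N. The red regulator lies flat in the tray and the other items haven't been moved. Handing in.

```bash
python3 -c "
from cell import *
print(job_done())"
```

```text
the job is handed in; nothing more can be done
None
```

I handed the job in at about 24 s: the green-tagged regulator is in the nest, the red-tagged one is in the reject tray, the spacer is upright on the floor of the gap beside the blue carton, and the arm is holding the lid shut at about 11 N.

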